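# Shut the vial case over its end ridge

### The arm

A 7-joint arm with a two-finger parallel gripper is mounted at the origin on the work surface. World frame = base frame: x ahead of the robot, y to its left, z up, the work surface at z = 0. Lengths are in m, angles in rad, forces in N, time in s.
With the tool pointing down it reaches from about 0.4 to 0.9 m from the base axis. Payload 5.5 kg.
Tool frame: the origin (TCP) lies midway between the tips of the shut fingers; the grasp point (between the pads) lies 19 mm behind it; z points along the fingers, y is the direction in which the jaws open and shut (so a half turn about z gives the same grasp; the last joint's range is limited). The gripper opens to 85 mm and grips with 20 to 120 N. Pads are 22 mm wide; open, the fingers measure 114 mm over their backs; the gripper's body (76 mm by 85 mm) begins 54 mm behind the grasp point. The pads swing forward as they close: fully open they stand 13 mm farther back than shut.
Start: joints at [-0.877, 0.501, -0.427, 1.55, 0.221, 1.138, -0.21], TCP at [0.271, 0.591, 0.205] pointing down, gripper open.
Joint ranges: [-2.88, 2.88], [-0.31, 2.03], [-1.54, 1.56], [0.2, 2.42], [-1.41, 4.55], [0.19, 2.02], [-2.57, 2.57]. Speed limits (rad/s): [2.57, 2.57, 3.14, 3.14, 3.14, 3.14, 3.14].

### API

Orientations are given as a unit quaternion [w, x, y, z].
In Python, from rig import arm gives the robot as it stands. Calls block until the motion is done:
- arm.goto(position, orientation): joint-space move of the TCP to a pose.
- arm.move_straight(position, frame=None, velocity=0.15, force_limit=None): straight line of the TCP; frame=None keeps the orientation; velocity is the mean speed in m/s. With force_limit (N) it stops when the force on the tool has changed by that much, and returns True; else False.
- arm.move_j(angles): joint-space move.
- arm.ungrasp() and arm.close_gripper(): open the fingers fully, or close them until they stop; the grip force is fixed at half the most.
- arm.sleep(seconds).
- arm.solve_ik(position, orientation): joint angles nearest the present ones, or None.
- arm.snapshot(name): name is "scene" or "top"; returns a dict with "image" (480x640x3 uint8, red, green, blue), "vertical_fov" (degrees; the focal length in pixels is half the picture's height over the tangent of half this angle, whatever the lens; pixels are square), "cx", "cy" (the principal point, pixels), "position" and "orientation" of the camera in the world. Camera axes: x right, y down, z forward; pixel columns grow to the right and rows downward; lengths in m; the calibration is good to about 2 mm. A picture is of the moment at which its call begins. There is no depth.
A pose or a line that the arm cannot do raises arm.MotionError and nothing moves.
- arm.hand_in(): hands the job in, once; it reports no verdict.
Trained networks look in a picture, given as the dict that the camera call returned (one of the last four; its "shot" number tells which), for a name from the list of things; names that differ only in an ending like _2 or _b are one class to them, and where a whole thing is asked for, a point or a joint stands for the part that bears it (a point fixed in the world has none). Each returns a list of dicts, best first, with "conf" (0 to 1); they miss things now and then, are a little off and sometimes report something else, mostly with a low value. They report only what shows in the picture. A call takes as long as a camera call.
- arm.boxes_of(picture, target): "rect" ([left, top, width, height] in pixels, round what is visible of it).
Readings, each from a call of its own:
- arm.current_time_s(): time.
- arm.current_q(): joint angles.
- arm.current_joint_vel(): joint speeds.
- arm.current_joint_torque(): joint torques, N m.
- arm.current_tcp_pos(): TCP position.
- arm.current_eef_rot(): TCP orientation.
- arm.current_wrist_force(): force on the tool from outside, world axes, zero at the start.
- arm.current_wrist_torque(): the same for the moment, N m.
- arm.current_grip_width(): finger opening in m.
Only numpy, scipy, OpenCV 4.12 (cv2) and the standard library are available. Lean on these libraries where they do the work, as an engineer would, in place of code of your own. Each camera call takes 0.05 s, during which the arm holds its last target.

### The job

Stand the amber vial with the blue cap upright in the well of the white sample case, let go of it, and then slide the case's blue lid shut: push it along its channel and on over the small spring ridge at the end until it has clicked home against the end stop, then let go. The ridge takes a firm push, but do it gently and feel for the stop, which is set differently on every case: the lid must never be pressed against the case with more than 20 N. Leave all the other vials, bottles, jars and the mortar where they stand.

Things in the scene. Friction and masses are not known exactly. Their poses are not given: they have to be found in the camera images.
- case: white sample case, 124 wide x 69 high (mm), fixed to the bench. Origin on its underside, on the centre line; x along its length (from x = -100 to 115), pointing the way the lid slides shut; z up. Cavity 100 wide, x = -94 to 55; beyond it a grey hood (top at z = 69) covers the ridge and the end stop. Grey lips (tops at z = 69, 102 apart) hold the lid's edges down
- channel (a point): middle of the channel's mouth, where the lid goes in: at x = -100 in the case's frame, on the centre line, at the height of the ledges that carry the lid's edges (z = 57). The lid has 1 mm of play on each side and 0.8 mm in height
- end_middle (a point): middle of the end stop's possible places: at x = 92, z = 57 in the case's frame. The stop is adjustable and set differently on each case, out of sight and unmeasured: its face lies up to 14 mm either way of here along x. The sprung ridge (2.5 high, 70 wide, 25 degree front flank) goes with it, its crest 13 mm before the stop's face
- lid: blue plastic lid, 185 x 112 x 7, about 120 g, loose in the channel, open by 85 to 130 mm at the start, its rear end sticking out. Origin: centre of its underside; x as the case's x, leading edge at x = 92.5, with a groove under it for the ridge. It slides easily (2 N), meets the ridge 19 mm before home, takes 4 to 8 N to go over it, and then comes against the stop
- plunger (a joint): small brass spring plunger in the face of the end stop, the tell-tale of the closed lid: 0 m = out 4 mm (lid not there), 0.004 = pushed in flush with the stop by the lid's leading edge (lid home). It is a soft-close damper: it gives way slowly to about 1 N
- rib (a point): centre of the yellow thumb rib on the lid, 12 thick (x) x 50 wide (y) x 22 tall (z): 60 mm behind the lid's origin (x = -60), 18 mm above the lid's underside. The rib stands from 7 to 29 mm above the underside, so its top is 86 mm above the bench
- catch (a joint): the sprung ridge: 0 m = fully up, growing to 0.0025 or so as the lid presses it down; it is up both before the lid's edge reaches it and once the lid is home (it has sprung into the groove)
- well (a point): centre of the floor of the round well (33 mm across, 12 deep, in a black insert) inside the case: 28 mm from the case's origin towards +x, on its centre line, 4 mm above the bench; 53 mm below the lid's underside
- vial: the vial to store: amber glass, 26 diameter x 50 tall, with a blue cap (the top 14 mm, same diameter), 45 g, standing upright on the bench. Origin: centre of its underside, z along its axis
- vial_white: another such vial with a white cap, to be left alone
- vial_black: another such vial with a black cap, to be left alone
- buffer_a: white buffer bottle, 76 diameter x 160 tall, black cap; leave alone
- buffer_b: pinkish buffer bottle, 76 diameter x 160 tall, black cap; leave alone
- jar_a: clear glass jar, 60 diameter x 110 tall, metal lid; leave alone
- jar_b: clear glass jar, 60 diameter x 110 tall, metal lid; leave alone
- mortar: white ceramic mortar bowl, 100 diameter x 55 tall; leave alone

How it is judged:
On the way, in this order (a step that is already met when the one before it is completed fails the run):
1. the vial with the blue cap stands upright in the well and has been let go (horizontal distance between vial and well below 0.006 m and z of vial in the frame of well between -0.004 and 0.004 m and angle between vial's own z axis and vertical below 0.15 rad and contact force between the fingers and vial below 0.1 N and linear speed of vial below 0.02 m/s), for 0.2 s.
2. the lid has clicked over the ridge and is home (value of joint plunger above 0.002 m and value of joint catch below 0.0007 m), for 0.2 s.
At the end, for the whole second after the job is handed in: the blue-capped vial stands in the well (within 6 mm of its centre, 4 mm of its floor, 0.15 rad of upright); the lid is home (plunger pushed in by over 2 mm of its 4, ridge up in its groove: catch under 0.7 mm); both at rest and released (all of step 2 and horizontal distance between vial and well below 0.006 m and z of vial in the frame of well between -0.004 and 0.004 m and angle between vial's own z axis and vertical below 0.15 rad and linear speed of lid below 0.01 m/s and linear speed of vial below 0.02 m/s); the robot touches nothing.
It fails at once if the lid is pressed against the case (walls, ridge or stop) with more than 20 N (contact force between lid and case above 20 N).
It fails at once if another vial, a bottle, a jar or the mortar is moved by more than 20 mm (distance of any of vial_white, vial_black, buffer_a, buffer_b, jar_a, jar_b, mortar from where it was at the start of the episode above 0.02 m).
It also fails if it takes over 56 s, if anything falls off the work surface, if the arm or the gripper's body presses on something with over 40 N, if the wrist force passes 120 N, or if a joint passes its speed limit or range.

## Working session

There is one attempt and no reset: what is moved stays moved. The work goes in short steps, each a Python script; the robot and the scene stay as the last script left them, time stands still between calls to the robot, and variables do not carry over. Pictures are saved under pics/ and viewed, and the job is handed in when it is done.

```bash
ls; mkdir -p pics; cat > look.py <<'E'
import sys,cv2,numpy as np
from rig import arm
for n in ("scene","top"):
    s=arm.snapshot(n); cv2.imwrite(f"pics/{n}_{sys.argv[1]}.png",s["image"][:,:,::-1])
    print(n,s["vertical_fov"],s["cx"],s["cy"],np.round(s["position"],4),np.round(s["orientation"],4))
    for t in sys.argv[2:]:
        print(t,[(np.round(b["rect"],1).tolist(),round(b["conf"],2)) for b in arm.boxes_of(s,t)[:4]])
print(arm.current_time_s(),arm.current_tcp_pos(),arm.current_eef_rot())
E
python3 look.py 0 vial case lid rib vial_white vial_black
```

```text
pics
scene 46.2719964809752 320.716648391367 238.56224432689604 [ 1.3692 -0.726   1.0258] [-0.3682  0.8433  0.3573 -0.1599]
vial [([227.9, 270.5, 16.1, 16.6], 0.75)]
case [([304.7, 171.7, 78.4, 72.9], 0.57)]
lid [([288.5, 195.7, 67.4, 56.6], 0.88)]
rib [([287.6, 198.3, 68.2, 53.3], 0.57)]
vial_white [([201.5, 251.0, 11.6, 22.4], 0.66)]
vial_black [([252.3, 286.7, 14.6, 23.0], 0.64)]
top 49.52088143476514 309.8784057380873 237.98293252565298 [ 0.4158 -0.0244  1.2758] [-0.0556  0.7096 -0.7009  0.0458]
vial []
case [([189.6, 220.2, 103.4, 74.3], 0.73)]
lid [([246.1, 216.6, 84.9, 59.3], 0.59)]
rib [([246.7, 212.1, 85.3, 61.6], 0.84)]
vial_white []
vial_black [([395.9, 218.4, 7.0, 14.9], 0.43)]
0.7 [0.2714204  0.59066218 0.20515759] [-1.53234858e-06  2.13736684e-01  9.76891307e-01  5.98828892e-05]
```

View pics/scene_0.png

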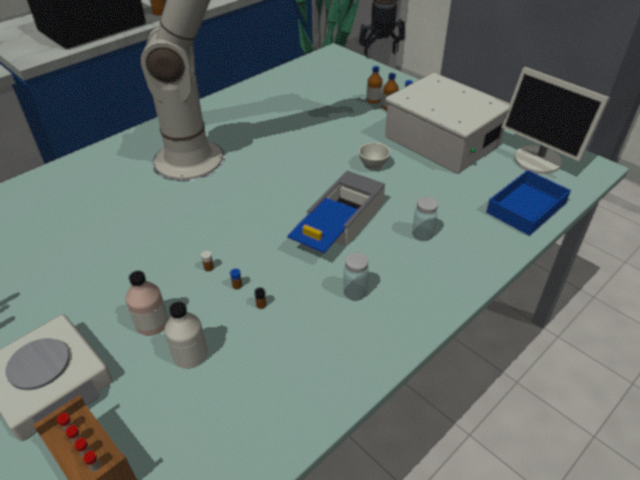

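View pics/top_0.png

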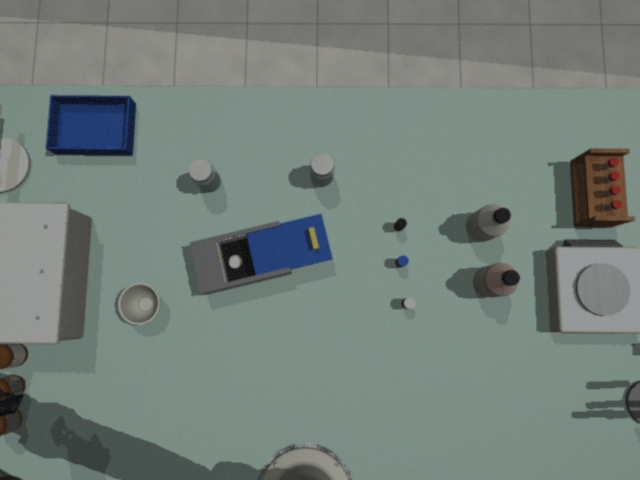

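The amber blue-cap vial is at about (236,279) in scene and (402,262) in top. The case is left of it, with the lid end sticking out towards the vials and the well open at (234,262). I'll zoom in for the measurements.

```bash
python3 - <<'E'
import cv2
a=cv2.imread('pics/top_0.png')[200:310,180:340]
cv2.imwrite('pics/zt.png',cv2.resize(a,None,fx=5,fy=5,interpolation=cv2.INTER_CUBIC))
a=cv2.imread('pics/scene_0.png')[165:260,280:400]
cv2.imwrite('pics/zs.png',cv2.resize(a,None,fx=6,fy=6,interpolation=cv2.INTER_CUBIC))
a=cv2.imread('pics/top_0.png')[210:320,370:430]
b=cv2.imread('pics/scene_0.png')[240:320,190:280]
cv2.imwrite('pics/zv.png',cv2.hconcat([cv2.resize(a,(327,600),interpolation=cv2.INTER_CUBIC),cv2.resize(b,(450,400)).copy() if 0 else cv2.copyMakeBorder(cv2.resize(b,(450,400),interpolation=cv2.INTER_CUBIC),0,200,0,0,cv2.BORDER_CONSTANT)]))
E
```

```text
(no output)
```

View pics/zt.png

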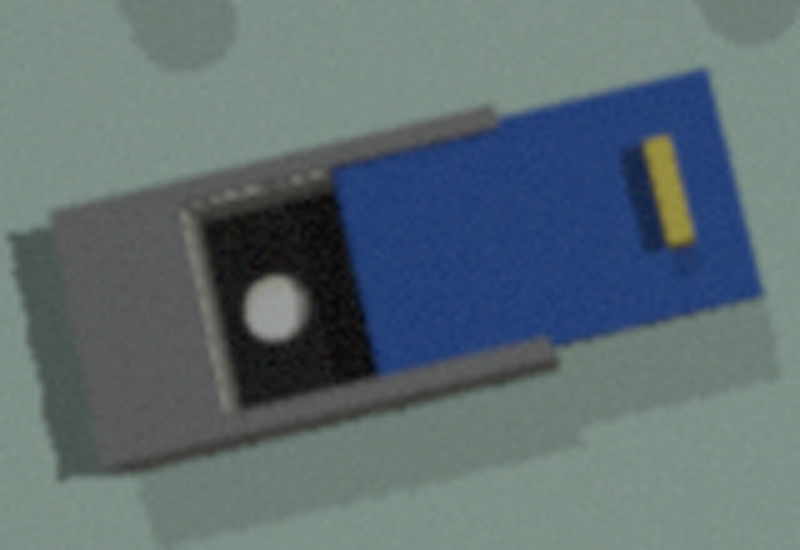

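View pics/zs.png

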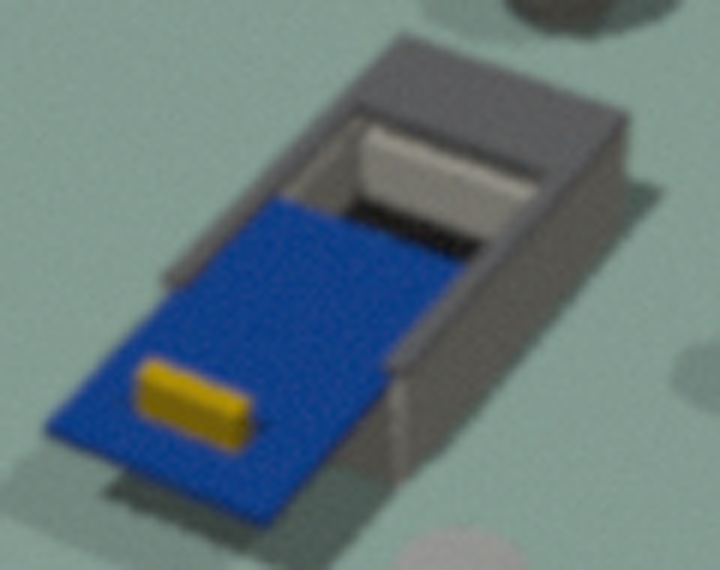

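View pics/zv.png

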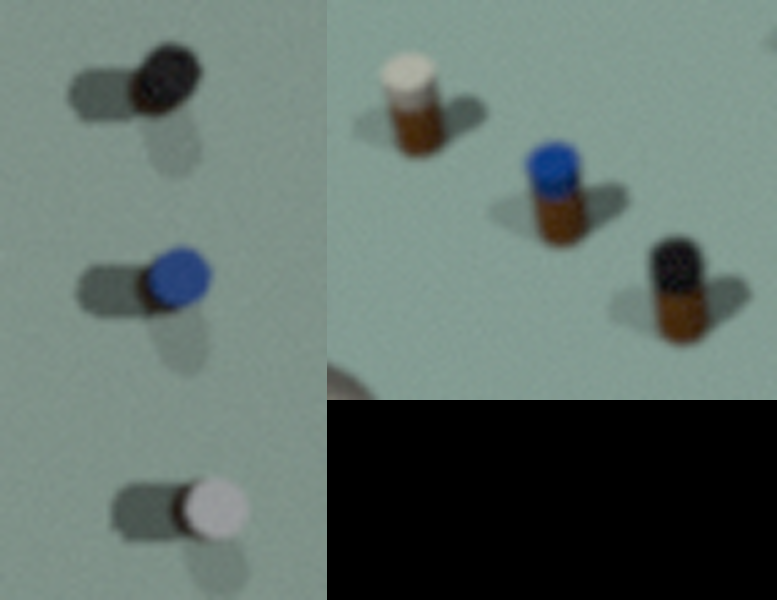

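```bash
cat > geo.py <<'E'
import numpy as np
from scipy.spatial.transform import Rotation as R
from scipy.optimize import least_squares
CAM={"scene":(46.2719964809752,320.716648,238.562244),"top":(49.52088143,309.878406,237.982933)}
def project(s,P):
    q=s["orientation"]; M=R.from_quat([q[1],q[2],q[3],q[0]]).as_matrix()
    c=(np.atleast_2d(P)-s["position"])@M; f=240/np.tan(np.radians(s["vertical_fov"])/2)
    return np.c_[s["cx"]+f*c[:,0]/c[:,2], s["cy"]+f*c[:,1]/c[:,2]]
def unproject(s,uv,z):
    q=s["orientation"]; M=R.from_quat([q[1],q[2],q[3],q[0]]).as_matrix()
    f=240/np.tan(np.radians(s["vertical_fov"])/2)
    d=M@np.array([(uv[0]-s["cx"])/f,(uv[1]-s["cy"])/f,1]); p=np.array(s["position"])
    return p+d*(z-p[2])/d[2]
def w(p,P):
    P=np.atleast_2d(P); c,s_=np.cos(p[2]),np.sin(p[2])
    return np.c_[p[0]+c*P[:,0]-s_*P[:,1],p[1]+s_*P[:,0]+c*P[:,1],P[:,2]]
E
python3 - <<'E'
from geo import *
from rig import arm
S=arm.snapshot("scene");T=arm.snapshot("top")
zt=lambda u,v:((u+.5)/5-.5+180,(v+.5)/5-.5+200)
zs=lambda u,v:((u+.5)/6-.5+280,(v+.5)/6-.5+165)
h=.069
tp=[((.115,-.062,h),zt(52,213)),((.115,.062,h),zt(105,464)),((-.1,-.062,h),zt(491,105)),((-.1,.062,h),zt(556,356)),((.028,0,.004),zt(275,309))]
sp=[((.115,-.062,h),zs(628,115)),((.115,.062,h),zs(403,37)),((-.1,-.062,h),zs(402,373)),((-.1,.062,h),zs(165,280)),((-.1,-.062,0),zs(400,485))]
def res(p,tp,sp):
    r=[]
    for s,l in((T,tp),(S,sp)):
        if l: r.append(project(s,w(p,[a for a,_ in l]))-np.array([b for _,b in l]))
    return np.vstack(r)
for t,s in((tp,sp),(tp,[]),([],sp)):
    r=least_squares(lambda p:res(p,t,s).ravel(),[.4,.1,1.7],x_scale=[.1,.1,1],loss='soft_l1'); print(r.x.round(4)); print(res(r.x,t,s).round(1).tolist())
    if t is tp and s is sp: case=r.x
H=.064
lt=[((-.0925,-.056,H),zt(708,70)),((-.0925,.056,H),zt(763,294)),((.0925,-.056,H),zt(332,172)),((.0925,.056,H),zt(377,375))]
ls=[((-.0925,.056,H),zs(46,428)),((-.0925,-.056,H),zs(268,513)),((.0925,.056,H),zs(282,198))]
for t,s in((lt,ls),(lt,[])):
    r=least_squares(lambda p:res(p,t,s).ravel(),[.4,.0,1.7],x_scale=[.1,.1,1],loss='soft_l1'); print("lid",r.x.round(4)); print(res(r.x,t,s).round(1).tolist())
    d=r.x[:2]-case[:2]; c,s_=np.cos(case[2]),np.sin(case[2]); print("lid in case",c*d[0]+s_*d[1],-s_*d[0]+c*d[1])
print("well",w(case,(.028,0,.004)))
# vial cap tops z=.05
tv=lambda u,v:((u+.5)/5.4545-.5+370,(v+.5)/5.4545-.5+210)
sv=lambda u,v:((u-327+.5)/5-.5+190,(v+.5)/5-.5+240)
for n,a,b in(("blue",(181,277),(554,161)),("white",(217,508),(410,71)),("black",(170,76),(677,255))):
    print(n,unproject(T,tv(*a),.05),unproject(S,sv(*b),.05))
E
```

```text
[0.5469 0.1497 1.8249]
[[-0.7, -0.5], [-0.3, 0.9], [0.5, -0.6], [-0.2, 0.2], [0.8, -0.2], [0.5, -0.3], [-0.4, -0.7], [0.4, 0.1], [-0.8, -0.4], [0.0, 0.9]]
[0.5468 0.1497 1.8261]
[[-0.7, -0.3], [-0.3, 1.0], [0.5, -0.6], [-0.2, 0.2], [0.8, -0.2]]
[0.5473 0.1495 1.8232]
[[0.6, -0.2], [-0.3, -0.6], [0.3, 0.2], [-0.8, -0.4], [0.0, 1.0]]
lid [0.5763 0.0438 1.8054]
[[0.3, -1.1], [-0.0, -0.0], [-0.9, -4.4], [-0.2, 1.2], [-0.3, -0.9], [-0.2, 1.2], [-0.9, -0.9]]
lid in case -0.1098216373949456 -0.0017756097918846109
lid [0.5741 0.0434 1.814 ]
[[0.2, -0.5], [0.2, 0.5], [-0.9, -3.2], [0.2, 2.4]]
lid in case -0.10964880077477136 0.00037146053902975887
well [[0.53989831 0.17676416 0.004     ]]
blue [ 0.54196896 -0.22616419  0.05      ] [ 0.5429262  -0.22641686  0.05      ]
white [ 0.44293366 -0.24030105  0.05      ] [ 0.44297401 -0.23977258  0.05      ]
black [ 0.63016673 -0.22245412  0.05      ] [ 0.63155546 -0.22254194  0.05      ]
```

The fits from both cameras agree to about 1 mm. The case is at (0.547, 0.150) with yaw 1.825, the lid is about 110 mm open, and the vial is at (0.5425, -0.2263). Fully opened fingers (114 mm) are wider than the gap between the lips (102 mm). So I'll grip only the top of the cap with the fingertips and release from just above the well.

```bash
cat > h.py <<'E'
from geo import *
from rig import arm
CASE=np.array([.5469,.1497,1.825])
def q(phi): a=(phi+np.pi/2)/2; return [0,float(np.cos(a)),float(np.sin(a)),0]
Q=q(CASE[2]-np.pi/2)
E
python3 - <<'E'
from h import *
v=[.5424,-.2263]
print([None if (s:=arm.solve_ik([*p],Q)) is None else np.round(s,2).tolist() for p in ([*v,.13],[*v,.04],[.5399,.1768,.15],[.5399,.1768,.06])])
arm.goto([*v,.13],Q); print(arm.current_time_s(),arm.current_tcp_pos(),arm.current_q().__repr__())
arm.move_straight([*v,.0405],velocity=.12)
print(arm.current_time_s(),arm.current_tcp_pos(),arm.current_wrist_force())
E
python3 look.py 1
```

```text
[[0.15, 0.45, 0.26, 1.8, -0.14, 0.91, 0.72], [0.19, 0.57, 0.21, 1.85, -0.17, 0.74, 0.74], [-0.23, 0.39, -0.17, 1.82, 0.08, 0.94, -0.18], [-0.25, 0.51, -0.14, 1.88, 0.1, 0.76, -0.2]]
3.8333 [ 0.54302982 -0.22502132  0.12999813] array([ 0.14795362,  0.44864512,  0.25636759,  1.79836295, -0.14027257,
        0.91215404,  0.72228726])
4.7333 [ 0.54297335 -0.22662329  0.04108162] [ 0.44834737 -0.85086945 -0.13400377]
scene 46.2719964809752 320.716648391367 238.56224432689604 [ 1.3692 -0.726   1.0258] [-0.3682  0.8433  0.3573 -0.1599]
top 49.52088143476514 309.8784057380873 237.98293252565298 [ 0.4158 -0.0244  1.2758] [-0.0556  0.7096 -0.7009  0.0458]
4.8333 [ 0.54328195 -0.22669482  0.04152117] [9.23383113e-04 6.11802499e-01 7.91009957e-01 3.11423502e-04]
```

```bash
python3 - <<'E'
import cv2
b=cv2.imread('pics/scene_1.png')[190:310,160:320]
cv2.imwrite('pics/z1.png',cv2.resize(b,None,fx=5,fy=5,interpolation=cv2.INTER_CUBIC))
E
```

```text
(no output)
```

View pics/z1.png

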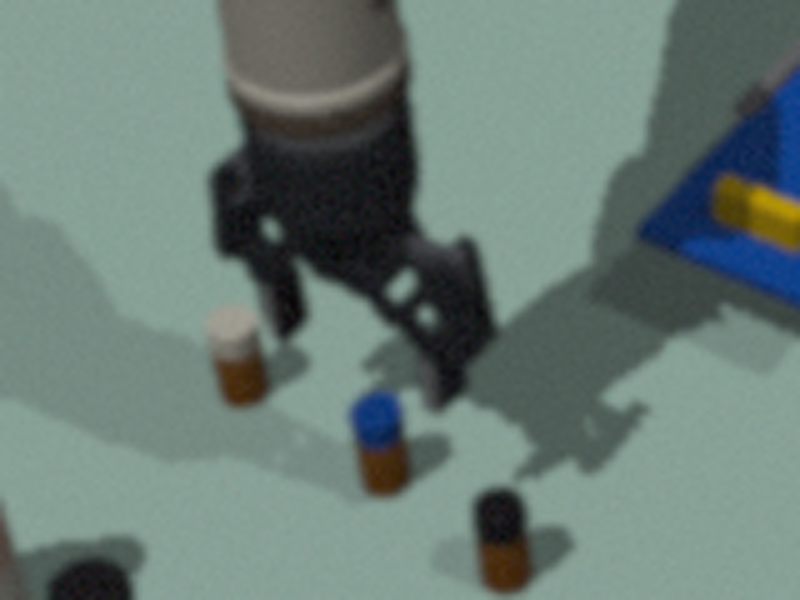

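```bash
python3 look.py 2 >/dev/null; python3 - <<'E'
from h import *
import cv2
S=arm.snapshot("scene"); T=arm.snapshot("top")
t=np.array(arm.current_tcp_pos()); print(t,arm.current_time_s(),arm.current_grip_width(),arm.current_q())
d=np.array([np.cos(.254),np.sin(.254),0])
e=np.array([-d[1],d[0],0])
for n,s,(x0,y0,x1,y1) in(("s",S,(160,190,320,310)),("t",T,(330,200,450,320))):
    k=5; im=cv2.resize(s["image"][y0:y1,x0:x1,::-1].copy(),None,fx=k,fy=k,interpolation=cv2.INTER_CUBIC)
    for P,c in((t,(0,0,255)),(t+[0,0,.013]+.0425*d,(0,255,255)),(t+[0,0,.013]-.0425*d,(255,255,0))):
        for o in((-.011,.011) if c!=(0,0,255) else (0,)):
            u=project(s,P+o*e)[0]; cv2.circle(im,(int((u[0]-x0+.5)*k),int((u[1]-y0+.5)*k)),4,c,-1)
    cv2.imwrite(f"pics/z2{n}.png",im)
E
```

```text
[ 0.54288468 -0.22643874  0.04115497] 5.0333 0.08519692492353842 [ 0.17471552  0.57257112  0.22718653  1.84545764 -0.18165917  0.74240698
  0.7552456 ]
```

View pics/z2s.png

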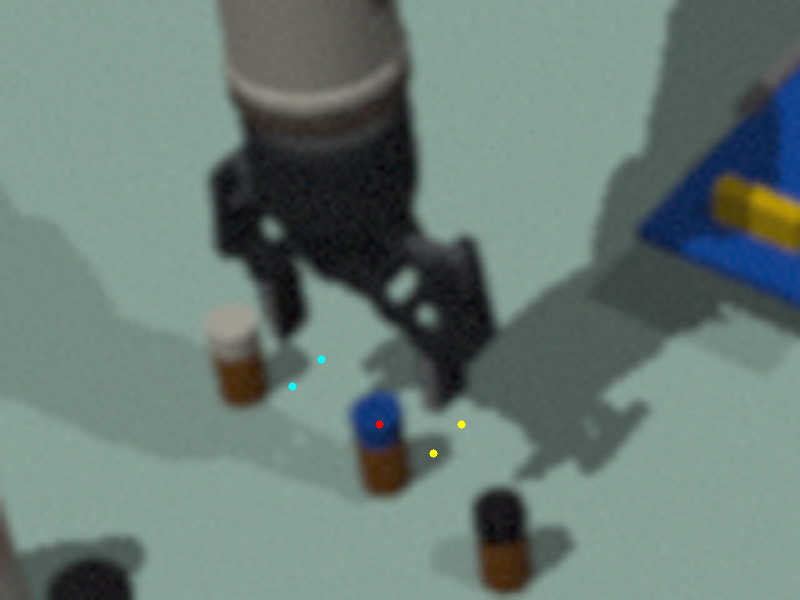

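View pics/z2t.png

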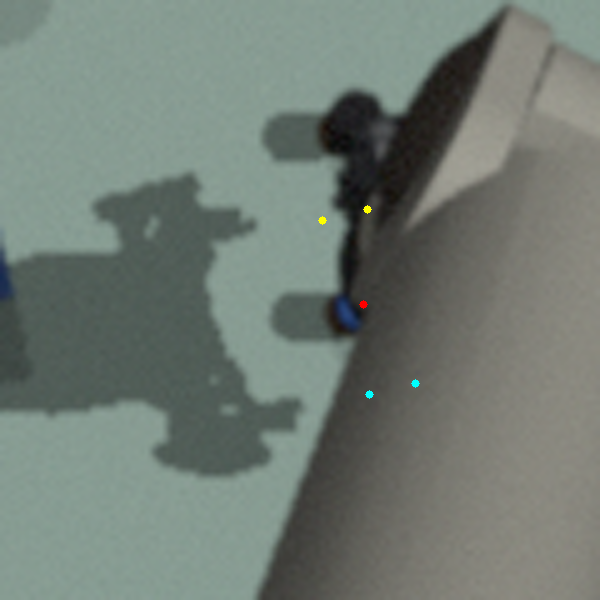

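```bash
python3 - <<'E'
from h import *
import cv2
S=arm.snapshot("scene"); T=arm.snapshot("top")
t=np.array([0.2714204,0.59066218,0.20515759])
d=np.array([.4175,.9087,0]); e=np.array([-d[1],d[0],0])
ims=[]
for n,s,(x0,y0,x1,y1) in(("scene",S,(330,0,430,100)),("top",T,(0,350,100,450))):
    k=4; im=cv2.resize(cv2.imread(f"pics/{n}_0.png")[y0:y1,x0:x1],None,fx=k,fy=k,interpolation=cv2.INTER_CUBIC)
    for P,c in((t,(0,0,255)),(t+[0,0,.013]+.0425*d,(0,255,255)),(t+[0,0,.013]-.0425*d,(255,255,0))):
        for o in((-.011,.011) if c!=(0,0,255) else (0,)):
            u=project(s,P+o*e)[0]; cv2.circle(im,(int((u[0]-x0+.5)*k),int((u[1]-y0+.5)*k)),3,c,-1)
    ims.append(im)
cv2.imwrite("pics/z3.png",cv2.hconcat(ims))
E
```

```text
(no output)
```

View pics/z3.png

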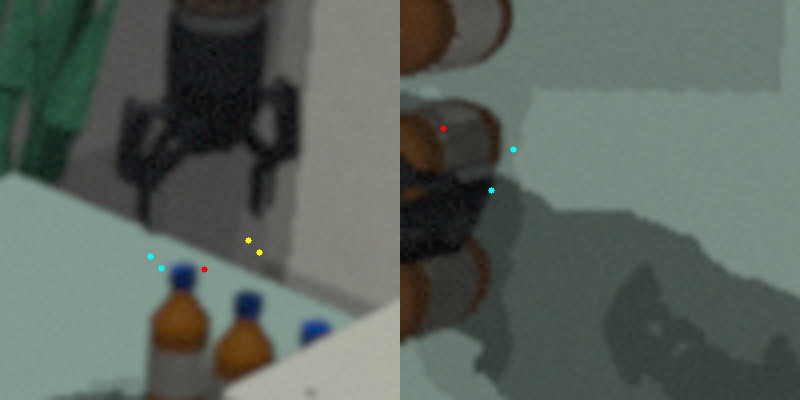

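```bash
python3 - <<'E'
from h import *
import cv2
S=arm.snapshot("scene"); T=arm.snapshot("top")
print(project(S,[[0,0,0],[0,0,.1]]),project(T,[[0,0,0],[0,0,.1],[0,0,.35]]))
a=np.linspace(0,6.28,60)
ims=[]
for n,s in(("scene",S),("top",T)):
    im=cv2.imread(f"pics/{n}_0.png")
    for r,c in((.1,(0,0,255)),):
        for x in a:
            u=project(s,[r*np.cos(x),r*np.sin(x),0.0])[0]; cv2.circle(im,(int(u[0]),int(u[1])),1,c,-1)
    ims.append(im)
cv2.imwrite("pics/z4.png",cv2.resize(cv2.hconcat([ims[0][60:240,80:300],ims[1][300:480,200:420]]),None,fx=1.8,fy=1.8))
E
```

```text
[[189.17367    159.09698823]
 [183.79179063 132.03127664]] [[304.1022372  494.7447248 ]
 [302.97312605 511.00711591]
 [299.00961157 568.09292387]]
```

View pics/z4.png

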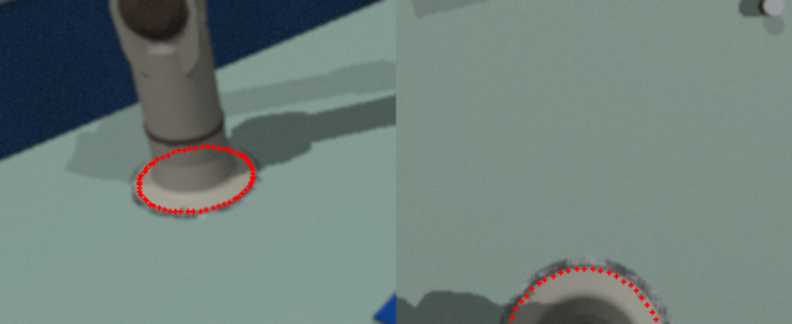

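The base projects correctly, but the visible fingertips look about 25 mm higher than the stated TCP geometry implies. Closing here is harmless and will show which is right.

```bash
cat > ov.py <<'E'
import sys,cv2
from h import *
def shot(n,name,box,pts=[],k=5):
    s=arm.snapshot(n); x0,y0,x1,y1=box
    im=cv2.resize(s["image"][y0:y1,x0:x1,::-1].copy(),None,fx=k,fy=k,interpolation=cv2.INTER_CUBIC)
    for P,c in pts:
        u=project(s,P)[0]; cv2.circle(im,(int((u[0]-x0+.5)*k),int((u[1]-y0+.5)*k)),3,c,-1)
    cv2.imwrite(f"pics/{name}.png",im); return s
E
python3 - <<'E'
from ov import *
arm.close_gripper()
t=np.array(arm.current_tcp_pos()); print(t,arm.current_grip_width(),arm.current_time_s())
shot("scene","c1",(160,190,320,310),[(t,(0,0,255))])
E
```

```text
[ 0.54239672 -0.22630849  0.04050715] 0.00017421398564909893 6.0
```

View pics/c1.png

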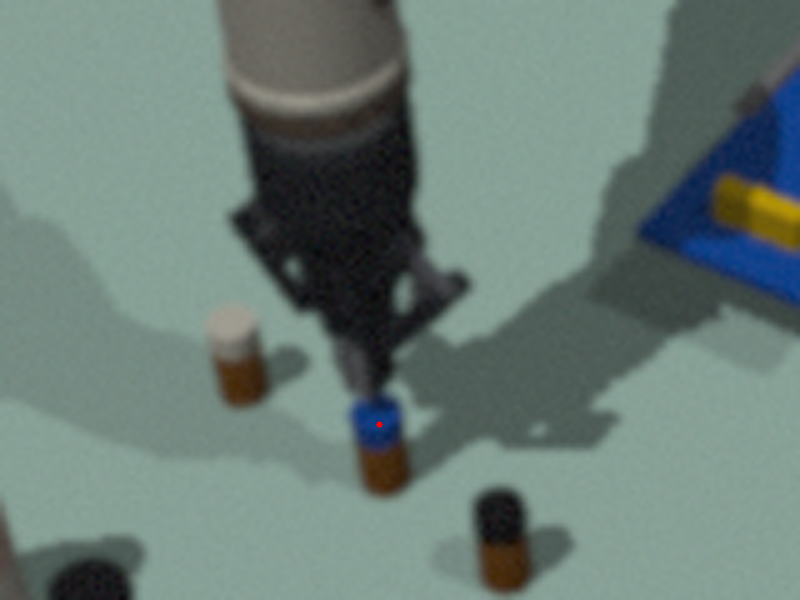

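The closed fingers stop above the cap, so the tip really sits about 20 mm behind the reported TCP. I'll measure that by touching the bare bench gently.

```bash
python3 - <<'E'
from ov import *
arm.move_straight([.5424,-.2263,.06],velocity=.1)
arm.move_straight([.5424,-.13,.03],velocity=.15)
print(arm.current_time_s(),arm.current_tcp_pos(),arm.current_wrist_force())
r=arm.move_straight([.5424,-.13,-.035],velocity=.03,force_limit=4)
t=np.array(arm.current_tcp_pos()); print(r,t,arm.current_wrist_force(),arm.current_time_s())
shot("scene","c2",(180,170,340,290),[(t,(0,0,255))])
E
```

```text
7.2167 [ 0.54254268 -0.13118214  0.03018501] [-0.18279064  0.3134201   0.99513817]
True [ 0.54232054 -0.13003178 -0.02606101] [-1.08773382  1.16585962  5.04137164] 8.8667
```

View pics/c2.png

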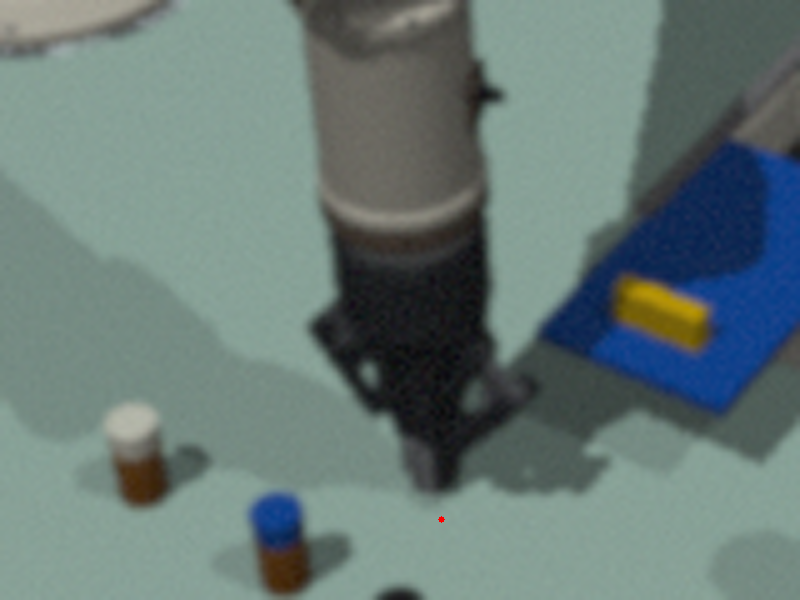

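Bench contact came at reported z = -0.026. The true tip is therefore about 25 mm behind the reported TCP, with no sideways offset. I'll correct for that and grasp the top 9–10 mm of the cap.

```bash
echo 'TIP=.025' >> h.py; python3 - <<'E'
from ov import *
arm.move_straight([.5424,-.13,.01],velocity=.15)
arm.move_straight([.5424,-.2263,.065],velocity=.2)
arm.ungrasp()
arm.move_straight([.5422,-.2263,.0145],velocity=.1)
arm.close_gripper()
print(arm.current_tcp_pos(),arm.current_grip_width(),arm.current_time_s())
arm.move_straight([.5422,-.2263,.105],velocity=.15)
t=np.array(arm.current_tcp_pos()); print(t,arm.current_grip_width(),arm.current_time_s())
shot("scene","c3",(160,170,320,290),[(t+[0,0,TIP],(0,0,255))])
E
```

```text
[ 0.5427432  -0.22644065  0.01512285] 0.02270413488165628 12.0667
[ 0.54143192 -0.22584027  0.10414552] 0.022418098012642645 12.8167
```

View pics/c3.png

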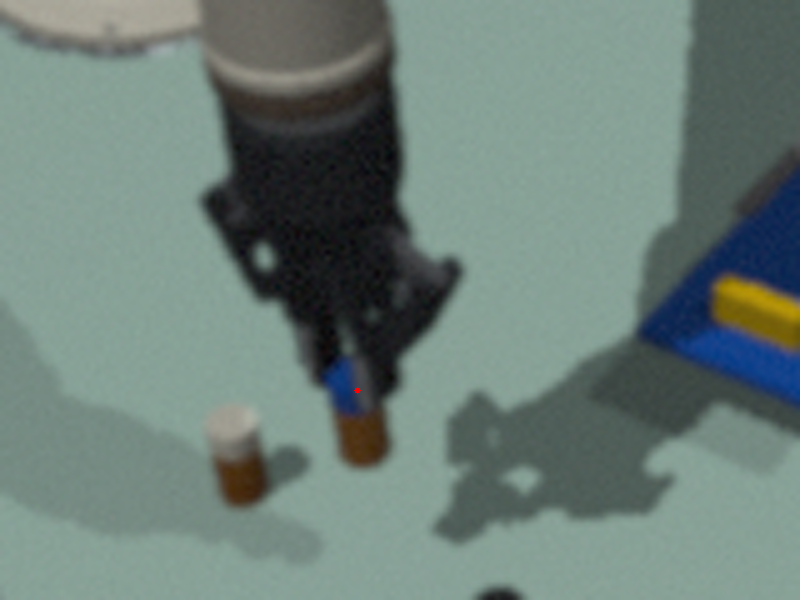

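The vial is gripped, hanging vertical, and centred to within about 1 mm. The reported width of 22.4 mm is a bit under 26. Next I'll carry it over the well and check.

```bash
python3 - <<'E'
from ov import *
W=w(CASE,(.028,0,.004))[0]
arm.move_straight([.5422,-.2263,.125],velocity=.15)
arm.move_straight([W[0],W[1],.125],frame=Q,velocity=.2) if 0 else arm.goto([W[0],W[1],.125],Q)
arm.sleep(.2)
t=np.array(arm.current_tcp_pos()); print(W,t,arm.current_eef_rot(),arm.current_grip_width(),arm.current_time_s())
tip=t+[0,0,TIP]
pts=[(tip,(0,0,255)),(tip-[0,0,.041],(0,255,255)),(W,(0,255,0))]
shot("scene","d1",(290,110,410,230),pts); shot("top","d2",(190,210,310,310),pts)
E
python3 -c "
import cv2;a=cv2.imread('pics/d1.png');b=cv2.imread('pics/d2.png')
b=cv2.copyMakeBorder(b,0,100,0,0,cv2.BORDER_CONSTANT)
cv2.imwrite('pics/d.png',cv2.resize(cv2.hconcat([a,b]),(800,400)))"
```

```text
[0.53985871 0.17680019 0.004     ] [0.54035057 0.17527826 0.12498922] [ 1.96678374e-04  6.12706983e-01  7.90310129e-01 -1.21794943e-04] 0.02265250823552061 14.8417
```

View pics/d.png

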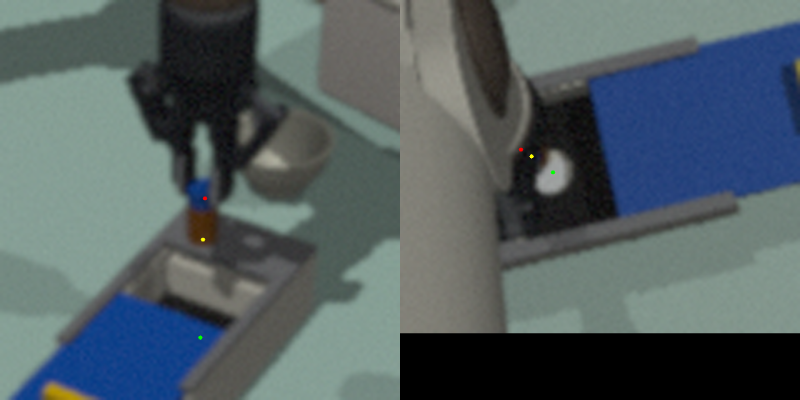

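View pics/d1.png

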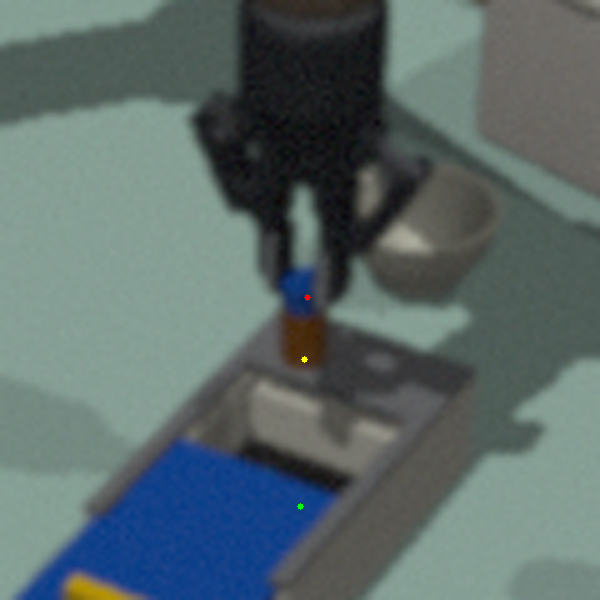

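Both views put the vial over the well, with the projected axis at (304,359) in the zoomed view matching its bottom. I'll lower it with a force guard until the bottom is just inside the well mouth, which would show any misalignment. Then I'll lift slightly so the fingers clear the lips, and release.

```bash
python3 - <<'E'
from ov import *
W=w(CASE,(.028,0,.004))[0]
arm.move_straight([W[0],W[1],.06],velocity=.12)
arm.sleep(.4); print(arm.current_tcp_pos(),arm.current_wrist_force())
r=arm.move_straight([W[0],W[1],.0145+.010],velocity=.05,force_limit=4)
arm.sleep(.4)
t=np.array(arm.current_tcp_pos()); print(r,t,arm.current_wrist_force(),arm.current_time_s())
tip=t+[0,0,TIP]
pts=[(tip-[0,0,.041],(0,255,255))]
shot("scene","e1",(290,110,410,230),pts)
E
```

```text
[0.54013293 0.17693903 0.06046185] [-0.28153533  0.31451727 -0.49375571]
False [0.53997846 0.1768477  0.02468757] [ 0.2628363  -0.27100607  0.14869969] 17.2917
```

View pics/e1.png

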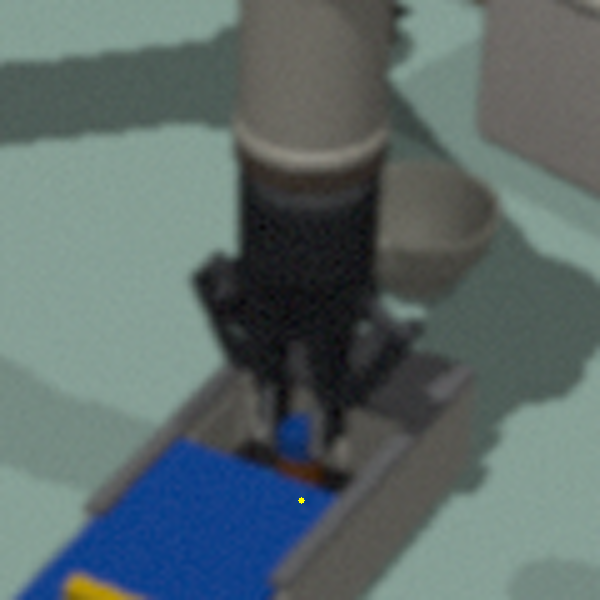

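It went 6 mm into the well with no contact force, so it is aligned. Lifting 5 mm and releasing.

```bash
python3 - <<'E'
from ov import *
W=w(CASE,(.028,0,.004))[0]
arm.move_straight([W[0],W[1],.0145+.015],velocity=.05); arm.sleep(.3)
print(arm.current_tcp_pos())
arm.ungrasp()
print(arm.current_tcp_pos(),arm.current_grip_width(),arm.current_wrist_force(),arm.current_time_s())
shot("scene","f1",(290,110,410,230),[])
r=arm.move_straight([W[0],W[1],.10],velocity=.12,force_limit=15)
print(r,arm.current_wrist_force(),arm.current_time_s())
shot("scene","f2",(290,110,410,230),[]);shot("top","f3",(190,210,310,310))
E
python3 -c "
import cv2;a=cv2.imread('pics/f1.png');b=cv2.imread('pics/f2.png')
cv2.imwrite('pics/f.png',cv2.resize(cv2.hconcat([a,b]),(800,400)))"
```

```text
[0.53973897 0.17675937 0.02940427]
[0.53987879 0.1767978  0.02951248] 0.08531711248178532 [-0.82260983  0.20158253 -0.41432092] 18.525
False [-0.57987227 -0.39729808 -0.4129281 ] 19.3167
```

View pics/f.png

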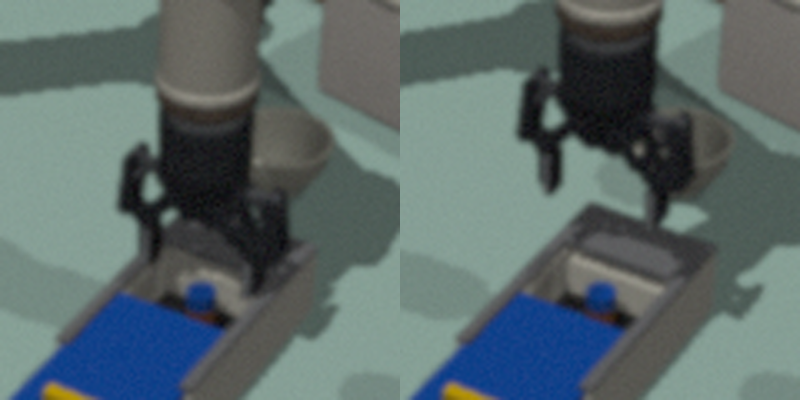

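View pics/f3.png

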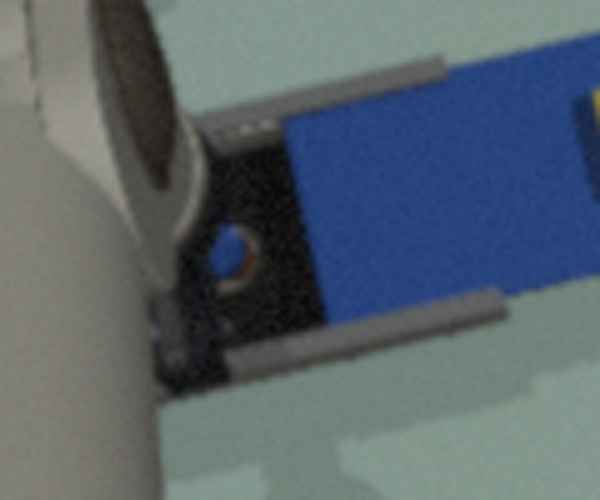

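The vial stands upright in the well, cap visible inside the case, and the fingers opened fully and came away clear. Next is the lid: closed fingertips behind the thumb rib.

```bash
python3 - <<'E'
from ov import *
S=arm.snapshot("scene"); W=w(CASE,(.028,0,.054))[0]; print("cap top proj",project(S,W))
C=lambda x,z:w(CASE,(x,0,z))[0]
arm.close_gripper()
arm.goto(C(-.212,.10),Q)
arm.move_straight(C(-.212,.045),velocity=.1); arm.sleep(.4)
t=np.array(arm.current_tcp_pos()); print(C(-.212,.045),t,arm.current_wrist_force(),arm.current_time_s())
tip=t+[0,0,TIP]
shot("scene","g1",(240,160,400,280),[(tip,(0,0,255))])
shot("top","g2",(240,200,360,320),[(tip,(0,0,255))])
E
```

```text
cap top proj [[350.13717859 197.02966037]]
[ 0.60021265 -0.05548714  0.045     ] [ 0.60047416 -0.05553934  0.04539341] [-0.56552186 -1.10306174 -0.44259227] 22.2833
```

View pics/g1.png

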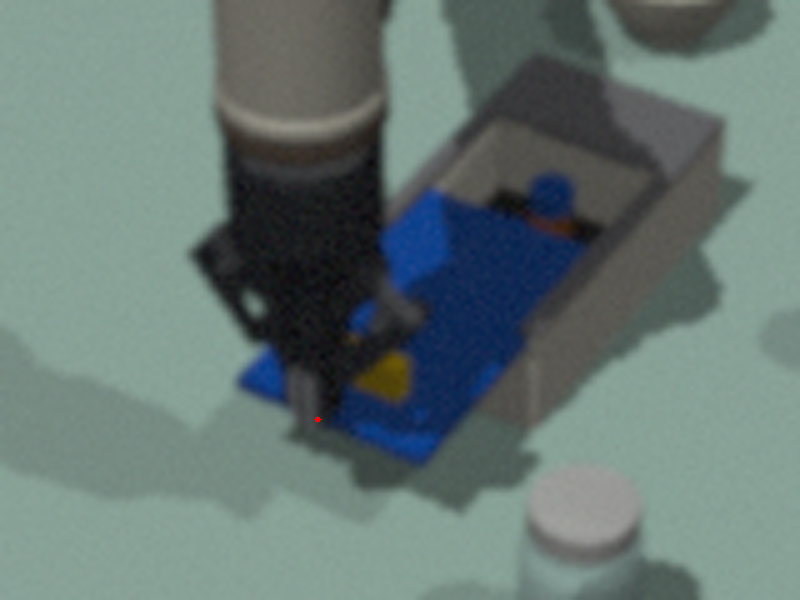

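View pics/g2.png

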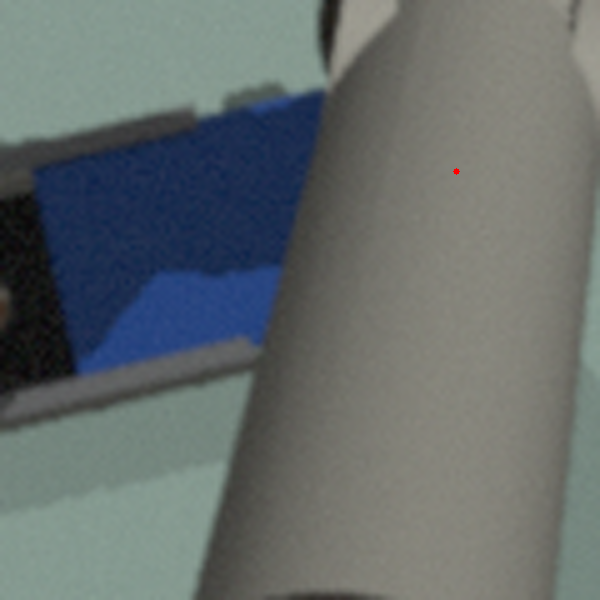

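The cap projects exactly where the vial shows, and the fingertips are behind the rib. First push: up to short of the earliest possible ridge position.

```bash
python3 - <<'E'
from ov import *
C=lambda x,z:w(CASE,(x,0,z))[0]
u=np.array([np.cos(CASE[2]),np.sin(CASE[2])])
def st(l,r):
    t=arm.current_tcp_pos(); f=arm.current_wrist_force()
    print(l,r,"x=%.4f z=%.4f"%((np.array(t[:2])-CASE[:2])@u,t[2]),"f=",np.round(f,2),"fx=%.2f"%(np.array(f[:2])@u),"t=%.2f"%arm.current_time_s())
st("0",None)
r=arm.move_straight(C(-.180,.045),velocity=.04,force_limit=6); st("1",r)
r=arm.move_straight(C(-.122,.045),velocity=.05,force_limit=8); st("2",r)
arm.sleep(.3); st("3",r)
shot("scene","i1",(240,160,400,280))
E
```

```text
0 None x=-0.2121 z=0.0452 f= [-0.79  0.78 -0.7 ] fx=0.95 t=22.38
1 False x=-0.1801 z=0.0450 f= [ 0.28 -0.04 -0.57] fx=-0.11 t=23.33
2 False x=-0.1220 z=0.0448 f= [0.78 0.19 0.42] fx=-0.01 t=24.64
3 False x=-0.1221 z=0.0449 f= [ 0.1   0.92 -0.2 ] fx=0.87 t=24.94
```

View pics/i1.png

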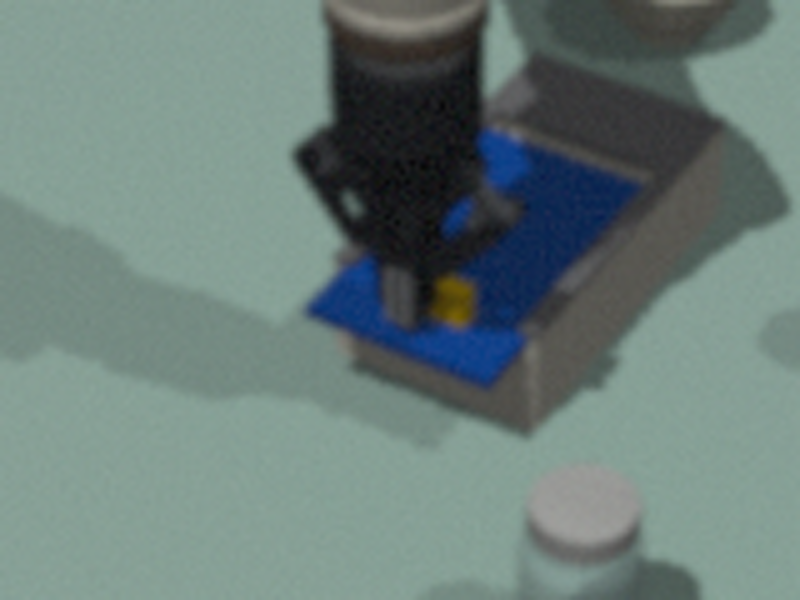

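The lid slides freely, with its front edge nearly at the hood. Next is the slow push over the ridge with a force limit, in increments so I can log position and force.

```bash
python3 - <<'E'
from ov import *
C=lambda x,z:w(CASE,(x,0,z))[0]
u=np.array([np.cos(CASE[2]),np.sin(CASE[2])])
def st(l,r):
    t=arm.current_tcp_pos(); f=arm.current_wrist_force()
    print(l,r,"x=%.4f z=%.4f"%((np.array(t[:2])-CASE[:2])@u,t[2]),"f=",np.round(f,2),"fx=%.2f"%(np.array(f[:2])@u),"t=%.2f"%arm.current_time_s())
r=arm.move_straight(C(-.055,.045),velocity=.012,force_limit=4); st("ridge?",r)
r=arm.move_straight(C(-.055,.045),velocity=.012,force_limit=9); st("next",r)
E
```

```text
ridge? True x=-0.0866 z=0.0447 f= [-0.33 -1.17 -0.78] fx=-1.05 t=27.98
next True x=-0.0866 z=0.0444 f= [ 1.2  -0.48  0.87] fx=-0.76 t=28.88
```

It met something at x = -0.0866, which is probably the ridge front. I'll retry with a slightly higher limit, still well under 20 N.

```bash
cat > push.py <<'E'
from ov import *
C=lambda x,z:w(CASE,(x,0,z))[0]
u=np.array([np.cos(CASE[2]),np.sin(CASE[2])])
def st(l,r=None):
    t=arm.current_tcp_pos(); f=arm.current_wrist_force()
    print(l,r,"x=%.4f z=%.4f"%((np.array(t[:2])-CASE[:2])@u,t[2]),"f=",np.round(f,2),"fx=%.2f"%(np.array(f[:2])@u),"t=%.2f"%arm.current_time_s())
E
python3 - <<'E'
from push import *
st("pre")
r=arm.move_straight(C(-.055,.045),velocity=.012,force_limit=12); st("a",r)
st("b");st("c")
shot("scene","j1",(240,160,400,280))
E
```

```text
pre None x=-0.0866 z=0.0444 f= [ 1.2  -0.48  0.87] fx=-0.76 t=28.88
a True x=-0.0868 z=0.0440 f= [-0.01 -1.26  0.91] fx=-1.21 t=29.80
b None x=-0.0868 z=0.0440 f= [-0.01 -1.26  0.91] fx=-1.21 t=29.80
c None x=-0.0868 z=0.0440 f= [-0.01 -1.26  0.91] fx=-1.21 t=29.80
```

View pics/j1.png

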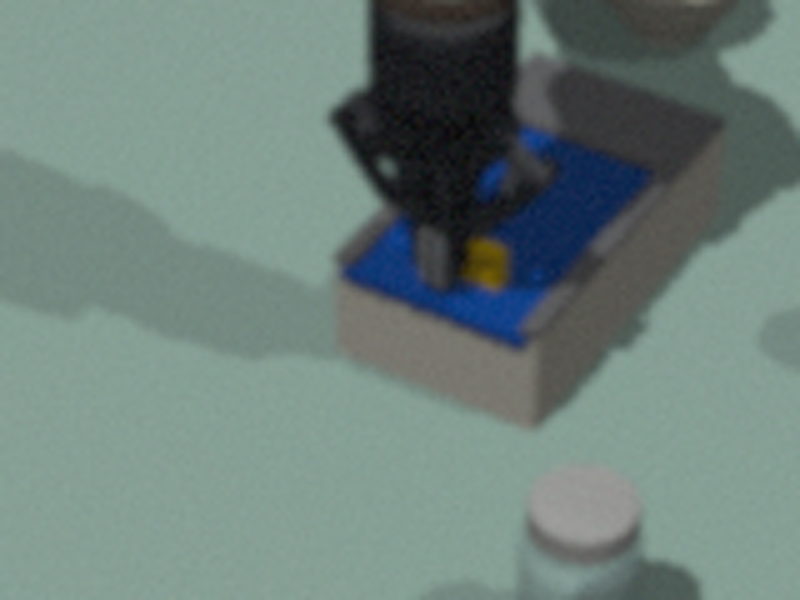

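```bash
python3 - <<'E'
from push import *
arm.sleep(.15); st("rest")
for k in range(8):
    x=-.0868+.001*(k+1)
    r=arm.move_straight(C(x,.045),velocity=.01,force_limit=8); st("%.4f"%x,r)
    f=arm.current_wrist_force()
    if -(np.array(f[:2])@u)>11: break
E
```

```text
rest None x=-0.0868 z=0.0437 f= [ 0.34 -0.27  0.62] fx=-0.35 t=30.00
-0.0858 False x=-0.0868 z=0.0446 f= [-0.75 -4.96 -0.79] fx=-4.61 t=30.43
-0.0848 False x=-0.0867 z=0.0447 f= [ 0.5  -6.16 -2.26] fx=-6.09 t=30.68
-0.0838 False x=-0.0867 z=0.0447 f= [ 0.76 -7.62 -2.14] fx=-7.57 t=30.93
-0.0828 False x=-0.0867 z=0.0447 f= [  1.97 -10.27  -3.53] fx=-10.44 t=31.18
-0.0818 False x=-0.0867 z=0.0447 f= [  1.48 -11.48  -2.88] fx=-11.49 t=31.43
```

There's no motion at all up to 11.5 N. I'll step carefully up to about 15 N to tell ridge from stop.

```bash
python3 - <<'E'
from push import *
st("pre")
for k in range(4):
    x=-.0818+.0006*(k+1)
    r=arm.move_straight(C(x,.045),velocity=.01,force_limit=6); arm.sleep(.05); st("%.4f"%x,r)
    t=np.array(arm.current_tcp_pos()); f=arm.current_wrist_force()
    if (t[:2]-CASE[:2])@u>-.084 or -(np.array(f[:2])@u)>14.3: break
E
```

```text
pre None x=-0.0867 z=0.0447 f= [  1.48 -11.48  -2.88] fx=-11.49 t=31.43
-0.0812 False x=-0.0867 z=0.0447 f= [  1.17 -12.98  -3.66] fx=-12.85 t=31.73
-0.0806 False x=-0.0867 z=0.0447 f= [  1.88 -13.23  -3.68] fx=-13.27 t=32.03
-0.0800 False x=-0.0867 z=0.0448 f= [  2.21 -14.77  -3.79] fx=-14.86 t=32.33
```

15 N and still rigid, well above the ridge's 4–8 N. This looks like the end stop, but a 4 N limit should have noticed the ridge on the way. To check, I'll nudge the rib backwards gently (about 3 N). A lid that is home should be held by the ridge in its groove, while a lid that isn't would slide back at 2 N.

```bash
python3 - <<'E'
from push import *
arm.move_straight(C(-.095,.045),velocity=.08)
shot("scene","k1",(240,160,400,280))
arm.move_straight(C(-.095,.085),velocity=.15)
arm.move_straight(C(-.040,.085),velocity=.15)
arm.move_straight(C(-.040,.045),velocity=.12)
arm.sleep(.3); st("front")
r=arm.move_straight(C(-.0585,.045),velocity=.02,force_limit=3.3); st("back",r); arm.sleep(.2); st("rest")
E
```

```text
front None x=-0.0400 z=0.0458 f= [-0.33 -0.89 -0.59] fx=-0.77 t=34.43
back True x=-0.0544 z=0.0447 f= [ 0.91  0.31 -0.05] fx=0.07 t=35.15
rest None x=-0.0544 z=0.0441 f= [-0.78  1.22 -0.35] fx=1.38 t=35.35
```

View pics/k1.png

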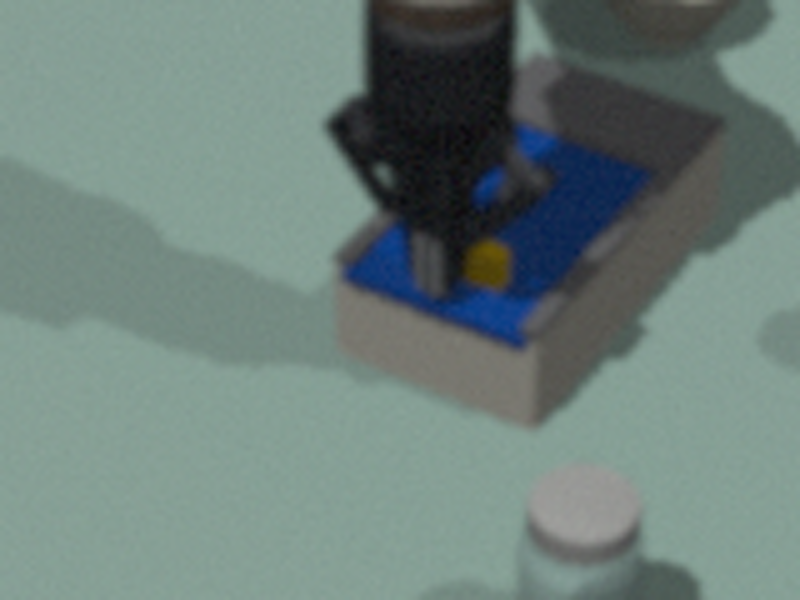

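```bash
python3 - <<'E'
from push import *
for k in range(3):
    x=-.0544-.0006*(k+1)
    r=arm.move_straight(C(x,.045),velocity=.01,force_limit=3.5); arm.sleep(.1); st("%.4f"%x,r)
E
```

```text
-0.0550 False x=-0.0546 z=0.0447 f= [-1.2   1.72 -1.57] fx=1.97 t=35.73
-0.0556 False x=-0.0547 z=0.0448 f= [-2.64  4.54 -1.35] fx=5.06 t=36.08
-0.0562 False x=-0.0550 z=0.0448 f= [-2.71  5.25 -1.8 ] fx=5.76 t=36.43
```

The lid holds against 5.8 N backwards (free sliding takes 2 N), so the ridge is in the groove and the lid is home. My nudge moved it back a few tenths of a mm, so I'll re-seat it against the stop and then retreat.

```bash
python3 - <<'E'
from push import *
arm.move_straight(C(-.040,.045),velocity=.1)
arm.move_straight(C(-.040,.085),velocity=.15)
arm.move_straight(C(-.105,.085),velocity=.15)
arm.move_straight(C(-.105,.045),velocity=.12)
arm.sleep(.2); st("behind")
r=arm.move_straight(C(-.088,.045),velocity=.03,force_limit=8); st("1",r)
for k in range(7):
    x=-.087+.0008*k
    r=arm.move_straight(C(x,.045),velocity=.01,force_limit=7); st("%.4f"%x,r)
    f=arm.current_wrist_force()
    if -(np.array(f[:2])@u)>9: break
arm.sleep(.4); st("hold")
E
```

```text
behind None x=-0.1050 z=0.0459 f= [-0.19  1.06 -1.04] fx=1.07 t=38.42
1 False x=-0.0878 z=0.0449 f= [-0.67  0.7   0.48] fx=0.84 t=39.14
-0.0870 False x=-0.0871 z=0.0450 f= [ 0.22 -0.01  0.29] fx=-0.06 t=39.39
-0.0862 False x=-0.0868 z=0.0450 f= [ 0.84 -1.09  0.06] fx=-1.27 t=39.64
-0.0854 False x=-0.0867 z=0.0450 f= [ 0.85 -5.59  0.48] fx=-5.62 t=39.89
-0.0846 False x=-0.0867 z=0.0450 f= [ 1.02 -6.95 -1.13] fx=-6.99 t=40.14
-0.0838 False x=-0.0866 z=0.0451 f= [ 1.22 -8.24  0.75] fx=-8.28 t=40.39
-0.0830 False x=-0.0866 z=0.0451 f= [ 0.95 -9.24 -0.29] fx=-9.19 t=40.64
hold None x=-0.0866 z=0.0451 f= [ 1.18 -9.14  0.98] fx=-9.15 t=41.04
```

It sits rigid again at the same x = -0.0866. Backing off and looking.

```bash
python3 - <<'E'
from push import *
arm.move_straight(C(-.11,.045),velocity=.08)
arm.move_straight(C(-.11,.13),velocity=.2)
arm.move_straight(C(-.30,.16),velocity=.25)
arm.sleep(.2); st("away")
shot("scene","m1",(240,160,400,280));shot("top","m2",(180,200,340,310))
E
```

```text
away None x=-0.2976 z=0.1596 f= [-0.17  1.04 -0.9 ] fx=1.05 t=43.23
```

View pics/m1.png

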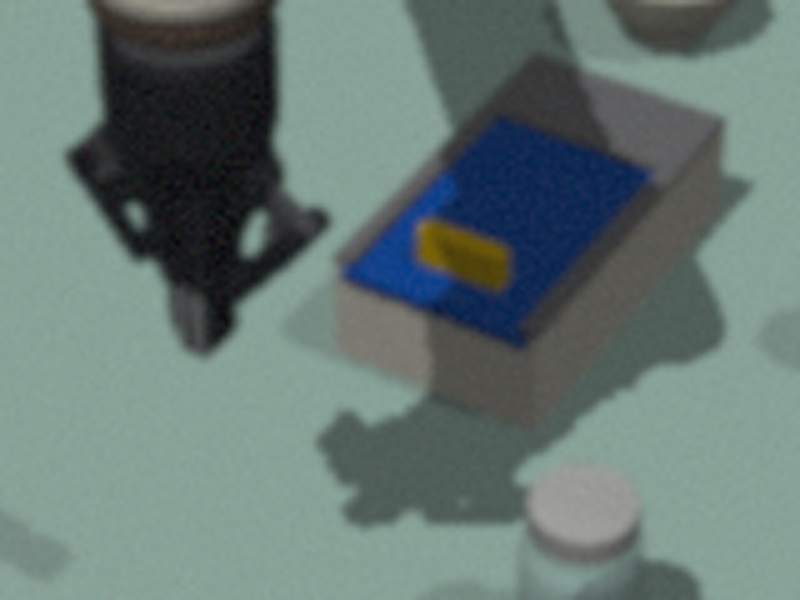

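View pics/m2.png

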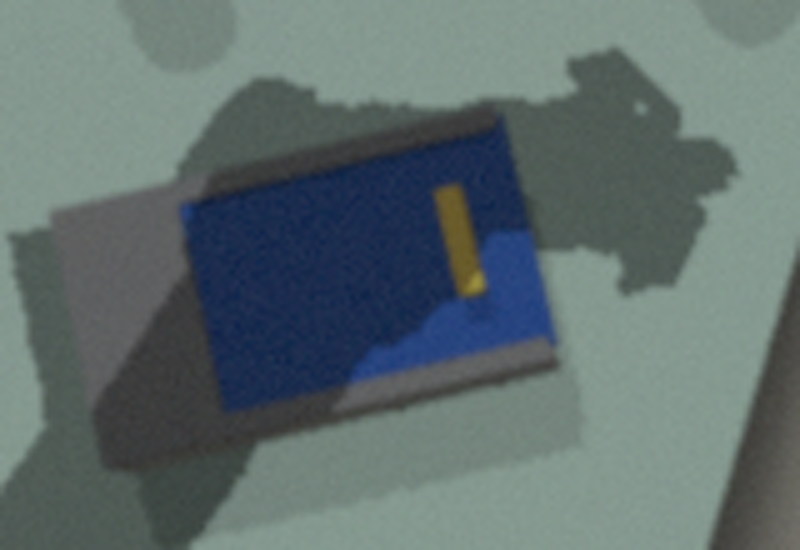

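```bash
python3 -c "
from rig import arm
print(arm.hand_in(),arm.current_time_s())"
```

```text
the job is handed in; nothing more can be done
the job is handed in; nothing more can be done
```

I stood the blue-capped vial in the well, slid the lid shut, and handed the job in at about 43 s. I believe the lid is home, but the plunger and ridge are out of sight, so that rests on force checks only.

**Vial:** I gripped it by the top of its cap, tested the fit 6 mm into the well mouth without contact, and let it drop the last 11 mm or so. Afterwards the cap showed exactly where it should, at pixel (350, 197) in the scene picture. The closed lid hid it from later pictures.

**Lid:** I pushed it by the rib with closed fingers. It stopped rigidly and did not give at a wrist reading of up to 14.9 N. A backward nudge of up to 5.8 N moved it only about 0.4 mm (free sliding takes 2 N), so the ridge appears to hold it. I re-seated it with about 9 N and it stopped at the same place.

**What disagreed:**
- **Tool tip:** touching the bench showed the real fingertips about 25 mm behind the reported TCP. My first grasp closed above the vial because of this; I corrected for it afterwards.
- **Grip width:** it read 22.5 mm on the 26 mm vial.
- **Ridge:** I never saw a separate force peak as the lid passed over it, even with a 4 N stop limit. The rigid stop and the backward-hold test point to home, but I have no direct reading of the click.

The other vials, bottles, jars and mortar were not touched, as far as I could tell. I did not re-measure their positions at the end.

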